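# Put stray pot plants back in their kind's trays

### The arm

A 6-joint arm with a two-finger parallel gripper is mounted at the origin on the work surface. World frame = base frame: x ahead of the robot, y to its left, z up, the work surface at z = 0. Lengths are in mm, angles in rad, forces in N, time in s.
With the tool pointing down it reaches from about 400 to 825 mm from the base axis. Payload 7 kg.
Tool frame: the origin (TCP) lies midway between the tips of the shut fingers; the grasp point (between the pads) lies 19 mm behind it; x points along the fingers, y is the direction in which the jaws open and shut, and the axes are right-handed (so a half turn about x gives the same grasp; the last joint's range is limited). The gripper opens to 85 mm and grips with 20 to 120 N. Pads are 22 mm wide; open, the fingers measure 114 mm over their backs; the gripper's body (76 mm by 85 mm) begins 54 mm behind the grasp point. The pads swing forward as they close: fully open they stand 13 mm farther back than shut.
Start: joints at [-1.032, 0.359, 0.012, 0, -1.224, -0.288], TCP at [167.495, -653.866, 231.302] pointing down, gripper open.
Joint ranges: [-3.07, 3.07], [-1.43, 2.12], [-1.02, 1.25], [-3.03, 1.67], [-3.05, -0], [-3.03, 3.03]. Speed limits (rad/s): [2.39, 2.39, 3.01, 3.14, 3.14, 3.14].

### API

Orientations are given as a unit quaternion [x, y, z, w].
In Python, from rig import get_obs, eyes, ticket gives the robot as it stands. The module is installed in compiled form; this text tells all that it offers.
- The arm moves only by the shell command python3 -m inch 'ROWS' [OPENING] [FORCE]. ROWS is JSON, a list that holds one entry, the list of rows, each a list of 4 numbers: the shift along the world's x, y, z in mm, then the turn about the world's z in degrees. A call has 1 to 12 rows; each row shifts and turns the commanded pose from where the row before left it; what a row does not reach is not made up. A row lasts 1/10 s, in which the tool goes at most 50 mm and 8.59 degrees, less where a joint would pass 70% of its speed; a pose out of reach is approached as far as the arm can. A call with a gripper value outside its range is refused whole. OPENING is the opening in per cent of the stroke, from 0 (shut) to 100 (fully open), set as the call begins (- or left out, the last holds). The fingers move at their own pace and stop on an object; FORCE is the grip in N (left out, the last holds). Time passes only in rows, so rows that do not move let the fingers close. It gives the time, the measured TCP pose, the force and the opening at its end, in the units of the state.
- get_obs(): the state, without advancing time (a new reading comes with each control period).
- eyes.read_camera(name): name is "scene" or "top" or "wrist"; returns a dict with "frame" (420x560x3 uint8, red, green, blue), "K" (3x3 intrinsics, pixels), "xyz" and "orientation" of the camera in the world. Camera axes: x right, y up, looking along -z (the intrinsics and any distortion apply to the point x, -y, -z); pixel columns grow to the right and rows downward; lengths in mm; the calibration is good to about 2 mm. A picture is of the moment at which its call begins. There is no depth.
- ticket.job_done(): hands the job in, once; it reports no verdict.
The state is a dict: "t": time; "q": joint angles; "joint_vel": joint speeds; "joint_torque": joint torques, N m; "position": TCP position; "tcp_rot": TCP orientation; "wrist_force": force on the tool from outside, world axes, zero at the start; "moment": the same for the moment, N m; "finger_gap": opening from 0.0 (shut) to 1.0 (fully open).
Only numpy, scipy, OpenCV 4.12 (cv2) and the standard library are available. Lean on these libraries where they do the work, as an engineer would, in place of code of your own. Each camera call takes 0.05 s, during which the arm holds its last target.

### The job

Five small pot plants have been left mixed up on the sales bench: return each to an empty pocket of the tray that already holds plants of its own kind (red grafted cacti, round green cacti, blue-grey rosettes), one plant to a pocket, until all three trays are full. Keep them upright and set them down to stand flat in the middle of their pockets; do not drop them, do not push against the trays or the plants in them, and leave the watering can and the trowel where they are.

Things in the scene. Friction and masses are not known exactly. Their poses are not given: they have to be found in the camera images.
- red_1: Pot plant, grafted cactus, bright red ribbed globe 42 mm wide on a green stock. Round rigid pot: foot 43 mm wide, 50 mm at 38 mm up, then an upright rim band 56 mm wide from 38 to 52 mm up, the place to grip (any direction, 20-60 N). Plant rigid, inside the rim's circle, top 77 mm up. 0.1-0.16 kg, loose, starts upright on the bench. Origin: centre of the underside, z up.
- red_2: Pot plant like red_1, grafted cactus, bright red ribbed globe 42 mm wide on a green stock. Round rigid pot: foot 43 mm wide, 50 mm at 38 mm up, then an upright rim band 56 mm wide from 38 to 52 mm up, the place to grip (any direction, 20-60 N). Plant rigid, inside the rim's circle, top 77 mm up. 0.1-0.16 kg, loose, starts upright on the bench. Origin: centre of the underside, z up.
- green_1: Pot plant, round green ribbed cactus 48 mm wide with golden spines. Round rigid pot: foot 43 mm wide, 50 mm at 38 mm up, then an upright rim band 56 mm wide from 38 to 52 mm up, the place to grip (any direction, 20-60 N). Plant rigid, inside the rim's circle, top 77 mm up. 0.1-0.16 kg, loose, starts upright on the bench. Origin: centre of the underside, z up.
- blue_1: Pot plant, rosette 52 mm wide of blue-grey leaves with pink tips. Round rigid pot: foot 43 mm wide, 50 mm at 38 mm up, then an upright rim band 56 mm wide from 38 to 52 mm up, the place to grip (any direction, 20-60 N). Plant rigid, inside the rim's circle, top 77 mm up. 0.1-0.16 kg, loose, starts upright on the bench. Origin: centre of the underside, z up.
- blue_2: Pot plant like blue_1, rosette 52 mm wide of blue-grey leaves with pink tips. Round rigid pot: foot 43 mm wide, 50 mm at 38 mm up, then an upright rim band 56 mm wide from 38 to 52 mm up, the place to grip (any direction, 20-60 N). Plant rigid, inside the rim's circle, top 77 mm up. 0.1-0.16 kg, loose, starts upright on the bench. Origin: centre of the underside, z up.
- tray_red: Black carry tray of the red cacti, fixed. 208 mm (y) by 72 mm (x) plus a 3-4 mm lip, 20 mm high. Three square pockets along its y axis, centres y = -68, 0, +68 mm (x = 0), 64 mm wide inside, walls between 4 mm, floor 3 mm above the bench. A red one stands at y = -68; 0 and +68 are empty (pots as the loose ones, seated fast, tops 80 mm over the bench). Origin: centre of the underside, z up.
- tray_green: Black carry tray of the round green cacti, fixed. 208 mm (y) by 72 mm (x) plus a 3-4 mm lip, 20 mm high. Three square pockets along its y axis, centres y = -68, 0, +68 mm (x = 0), 64 mm wide inside, walls between 4 mm, floor 3 mm above the bench. Green ones stand at y = -68 and +68; 0 is empty (pots as the loose ones, seated fast, tops 80 mm over the bench). Origin: centre of the underside, z up.
- tray_blue: Black carry tray of the blue-grey rosettes, fixed. 208 mm (y) by 72 mm (x) plus a 3-4 mm lip, 20 mm high. Three square pockets along its y axis, centres y = -68, 0, +68 mm (x = 0), 64 mm wide inside, walls between 4 mm, floor 3 mm above the bench. A rosette stands at y = +68; -68 and 0 are empty (pots as the loose ones, seated fast, tops 80 mm over the bench). Origin: centre of the underside, z up.
- watering_can: Bystander, grey-green metal watering can: body 104 mm across and 105 mm high, handle arching to 140 mm high and 100 mm out on its -y side, spout reaching 140 mm out on +y. 0.7 kg, loose. Origin: centre of the underside, z up.
- trowel: Bystander, steel hand trowel with a wooden handle, lying along its x axis from handle end x = -163 mm to blade tip x = +133 mm, blade 65 mm wide, at most 26 mm high. 0.25 kg, loose. Origin: on the bench under its neck, z up.

How it is judged (in metres and radians):
At the end, for the whole second after the job is handed in: Each of the five loose plants stands in one of the empty pockets of its own kind's tray: within 12 mm of the pocket's centre along each tray axis, its foot on the pocket floor (less than 7 mm above the tray's underside), upright within 7 degrees, at rest and released (x of red_1 in the frame of tray_red between -0.012 and 0.012 m and (y of red_1 in the frame of tray_red between -0.012 and 0.012 m or y of red_1 in the frame of tray_red between 0.056 and 0.08 m) and z of each of red_1, red_2 in the frame of tray_red below 0.007 m and angle between each of red_1, red_2, green_1, blue_1, blue_2's own z axis and vertical below 0.12 rad and linear speed of each of red_1, red_2, green_1, blue_1, blue_2 below 0.02 m/s and angular speed of each of red_1, red_2, green_1, blue_1, blue_2 below 0.2 rad/s and x of red_2 in the frame of tray_red between -0.012 and 0.012 m and (y of red_2 in the frame of tray_red between -0.012 and 0.012 m or y of red_2 in the frame of tray_red between 0.056 and 0.08 m) and x of green_1 in the frame of tray_green between -0.012 and 0.012 m and y of green_1 in the frame of tray_green between -0.012 and 0.012 m and z of green_1 in the frame of tray_green below 0.007 m and x of blue_1 in the frame of tray_blue between -0.012 and 0.012 m and (y of blue_1 in the frame of tray_blue between -0.08 and -0.056 m or y of blue_1 in the frame of tray_blue between -0.012 and 0.012 m) and z of each of blue_1, blue_2 in the frame of tray_blue below 0.007 m and x of blue_2 in the frame of tray_blue between -0.012 and 0.012 m and (y of blue_2 in the frame of tray_blue between -0.08 and -0.056 m or y of blue_2 in the frame of tray_blue between -0.012 and 0.012 m)); the robot touches nothing.
It fails at once if a loose plant is tipped over (more than 40 degrees from upright) (angle between any of red_1, red_2, green_1, blue_1, blue_2's own z axis and vertical above 0.7 rad).
It fails at once if a loose plant is dropped or thrown (faster than 0.6 m/s with no finger touching it: a fall of about 2 cm) ((linear speed of red_1 above 0.6 m/s and contact force between the fingers and red_1 below 0.02 N) or (linear speed of red_2 above 0.6 m/s and contact force between the fingers and red_2 below 0.02 N) or (linear speed of green_1 above 0.6 m/s and contact force between the fingers and green_1 below 0.02 N) or (linear speed of blue_1 above 0.6 m/s and contact force between the fingers and blue_1 below 0.02 N) or (linear speed of blue_2 above 0.6 m/s and contact force between the fingers and blue_2 below 0.02 N)).
It fails at once if the robot pushes on a tray or on the plants already standing in it with more than 15 N (contact force between any of the fingers, the arm and tray_red above 15 N or contact force between any of the fingers, the arm and tray_green above 15 N or contact force between any of the fingers, the arm and tray_blue above 15 N).
It fails at once if the watering can or the trowel is shifted by more than 2 cm (distance of any of watering_can, trowel from where it was at the start of the episode above 0.02 m).
It also fails if it takes over 115 s, if anything falls off the work surface, if the arm or the gripper's body presses on something with over 40 N, if the wrist force passes 120 N, or if a joint passes its speed limit or range.

## Working session

There is one attempt and no reset: what is moved stays moved. The work goes in short steps, Python scripts to look and compute and a shell command to move; the robot and the scene stay as the last step left them, time stands still between calls to the robot, and variables do not carry over. Pictures are saved under pics/ and viewed, and the job is handed in when it is done.

```bash
mkdir -p pics
python3 - <<'E'
from rig import get_obs, eyes
import cv2
o=get_obs();print(o)
for n in ("scene","top","wrist"):
    c=eyes.read_camera(n);print(n,c["K"],c["xyz"],c["orientation"],[k for k in c])
    cv2.imwrite(f"pics/{n}0.png",c["frame"][:,:,::-1])
E
```

```text
{'t': 0.0, 'q': array([-1.03193570e+00,  3.59372783e-01,  1.10614136e-02, -3.51082875e-04,
       -1.22411699e+00, -2.88083244e-01]), 'joint_vel': array([-0.00068003, -0.00082896,  0.00119833, -0.00093693, -0.00067827,
       -0.00186861]), 'joint_torque': array([-1.25105820e-03, -5.83319449e+01,  2.93411028e+01,  6.93662658e+00,
       -5.93565172e-03, -8.88549675e-05]), 'position': array([ 167.3465145 , -653.42244826,  230.37375641]), 'tcp_rot': array([-0.0878138 ,  0.70168539,  0.08896435,  0.70143546]), 'wrist_force': array([-0.02103596, -0.16948556, -0.25322815]), 'moment': array([ 0.00877101,  0.02310646, -0.03155619]), 'finger_gap': 0.9978608872858676}
scene [[436.0131506    0.         277.33640377]
 [  0.         436.0131506  214.74974746]
 [  0.           0.           1.        ]] [1377.07811669 -141.70891042 1232.98849628] [0.24418851 0.19426674 0.60236987 0.73469922] ['frame', 'K', 'xyz', 'orientation']
top [[443.51386325   0.         277.16720269]
 [  0.         443.51386325 204.45832747]
 [  0.           0.           1.        ]] [ 414.88850394   45.75078544 1213.08661318] [-0.03085738  0.03615819  0.71579302 -0.69669273] ['frame', 'K', 'xyz', 'orientation']
wrist [[346.35830795   0.         281.43349452]
 [  0.         346.35830795 211.26126473]
 [  0.           0.           1.        ]] [  87.2392653  -674.41185324  373.0590808 ] [-0.09837568 -0.12840232  0.77936806  0.60532677] ['frame', 'K', 'xyz', 'orientation']
```

View pics/top0.png

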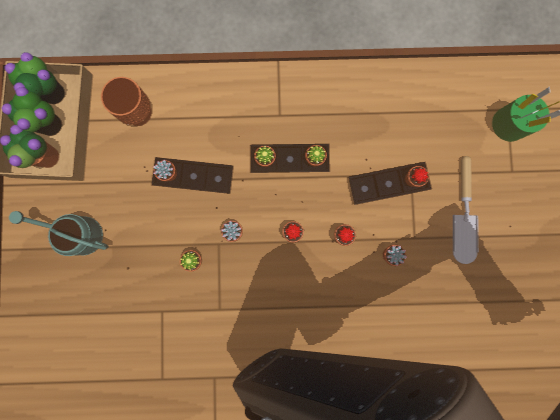

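View pics/scene0.png

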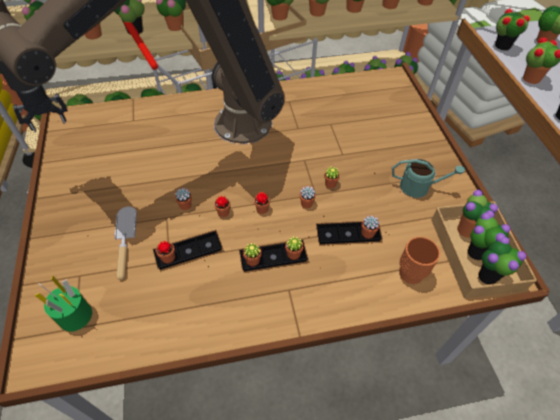

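View pics/wrist0.png

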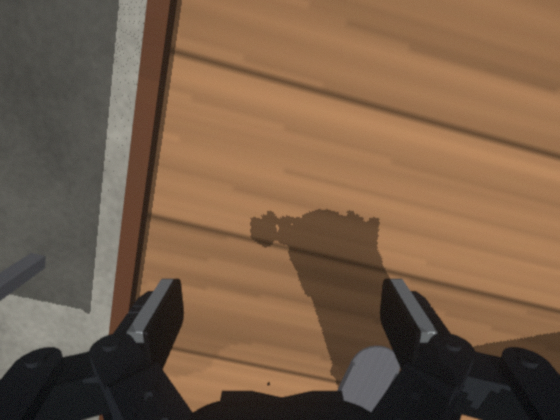

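The top view has everything I need: the trays at rows 140-200, the loose plants at rows 225-270, the can at (75,235) and the trowel at (465,220). I'll enlarge it.

Run:
```python
import cv2
f=cv2.imread("pics/top0.png")
for i,(a,b) in enumerate([(145,295),(285,435)]):
    c=f[135:275,a:b]
    c=cv2.resize(c,None,fx=5,fy=5,interpolation=cv2.INTER_CUBIC)[:,:750]
    c=cv2.resize(c,(750,560) if 0 else (c.shape[1]*4//5,c.shape[0]*4//5)) if 1 else c
    for k in range(0,c.shape[1],80): cv2.putText(c,str(a+k//4),(k,10),0,.35,(255,255,255)); cv2.line(c,(k,0),(k,4),(255,255,255))
    for k in range(0,c.shape[0],80): cv2.putText(c,str(135+k//4),(0,k+4),0,.35,(255,255,255))
    cv2.imwrite(f"pics/crop{i}.png",c)
```

```text
(no output)
```

View pics/crop0.png

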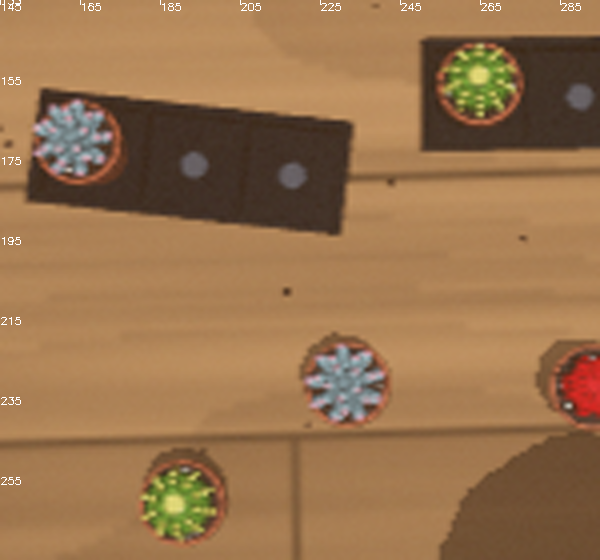

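View pics/crop1.png

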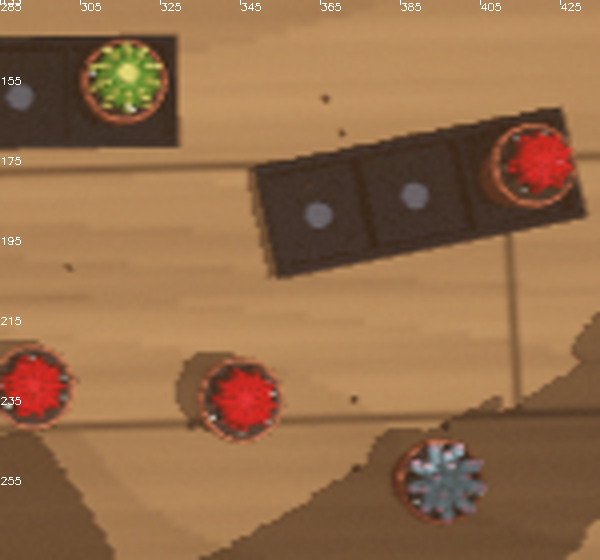

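```bash
cat > h.py <<'E'
import numpy as np
from scipy.spatial.transform import Rotation as R
def ray(c,u,v,z):
    K=c["K"];d=np.array([(u-K[0,2])/K[0,0],-(v-K[1,2])/K[1,1],-1])
    d=R.from_quat(c["orientation"]).apply(d);o=np.array(c["xyz"]);return o+d*(z-o[2])/d[2]
def proj(c,p):
    q=R.from_quat(c["orientation"]).inv().apply(np.array(p)-c["xyz"]);q=q*[1,-1,-1];r=c["K"]@q;return r[:2]/r[2]
E
python3 - <<'E'
from h import *
from rig import eyes,get_obs
c=eyes.read_camera("top")
def p(n,k,u,v,z):
    a=145 if k==0 else 285
    x=ray(c,a+u/4-.375,135+v/4-.375,z);print(n,x.round(1),np.hypot(*x[:2]).round(0));return x
P={}
for n,*a in [("blueL",0,346,383,52),("green",0,185,502,52),("redL",0,592,387,52),("redR",1,240.5,400,52),("blueR",1,441,480,52),
 ("fixblue",0,76,141,55),("fixgL",0,480,83,55),("fixgR",1,125,81,55),("fixred",1,535,165,55),
 ("b0",0,194,165,3),("b-68",0,292,176,3),("g0",0,580,97,3),("g0",1,20,97,3),("r+68",1,318,215,3),("r0",1,415,195,3)]: P[n]=p(n,*a)
def tr(name,k,cs):
    w=[p(name+" c",k,u,v,20)[:2] for u,v in cs];w=np.array(w)
    m=w.mean(0);e=(w[0]+w[3]-w[1]-w[2])/2;print(name,m,"len",np.linalg.norm(e),"wid",np.linalg.norm((w[0]+w[1]-w[2]-w[3])/2),"yaw",np.degrees(np.arctan2(-e[0],e[1])))
tr("blue",0,[(40,88),(353,123),(341,235),(27,201)])
tr("red",1,[(255,167),(562,108),(587,214),(275,277)])
tr("green",0,[(422,39),(738,36),(738,147),(422,151)])
o=get_obs();print(o["t"],R.from_quat(o["tcp_rot"]).as_matrix().round(3))
E
```

```text
blueL [460.4 157.7  52. ] 487.0
green [386.1 263.4  52. ] 467.0
redL [453.4  -3.   52. ] 453.0
redR [ 441.2 -139.    52. ] 463.0
blueR [ 385.7 -267.5   52. ] 469.0
fixblue [624.5 332.5  55. ] 708.0
fixgL [656.4  65.2  55. ] 660.0
fixgR [654.2 -70.7  55. ] 658.0
fixred [ 590.8 -339.8   55. ] 682.0
b0 [615.1 264.3   3. ] 669.0
b-68 [605.6 197.    3. ] 637.0
g0 [655.6  -2.8   3. ] 656.0
g0 [655.6  -2.8   3. ] 656.0
r+68 [ 567.9 -205.5    3. ] 604.0
r0 [ 580.  -273.1    3. ] 641.0
blue c [668.1 365.5  20. ] 762.0
blue c [638.3 152.9  20. ] 656.0
blue c [561.8 162.4  20. ] 585.0
blue c [590.6 374.4  20. ] 699.0
blue [614.68739575 263.8188744 ] len 214.34831673988566 wid 77.55683119663028 yaw -7.852550819884096
red c [ 599.8 -160.6   20. ] 621.0
red c [ 635.  -372.2   20. ] 736.0
red c [ 561.6 -384.9   20. ] 681.0
red c [ 524.3 -170.9   20. ] 551.0
red [ 580.14915434 -272.1581778 ] len 215.8903489226606 wid 75.31816112518277 yaw 9.662486894848413
green c [695.3 104.7  20. ] 703.0
green c [ 691.8 -111.7   20. ] 701.0
green c [ 614.9 -108.7   20. ] 624.0
green c [617.8 106.4  20. ] 627.0
green [654.95117609  -2.31700057] len 215.73968304422462 wid 77.21543757749662 yaw -0.8512323078490626
0.2 [[-0.    -0.248  0.969]
 [ 0.001  0.969  0.248]
 [-1.     0.001 -0.   ]]
```

Sizes, pitch and fixed-plant positions all agree within about 2 mm. First I'll go above blueR with the jaws along the trays' x axis, since the gap between neighbours along y is only 12 mm.

```bash
python3 -m inch '[[[18.2,32.2,-5,5.65],[18.2,32.2,-5,5.65],[18.2,32.2,-5,5.65],[18.2,32.2,-5,5.65],[18.2,32.2,-5,5.65],[18.2,32.2,-5,5.65],[18.2,32.2,-5,5.65],[18.2,32.2,-5,5.65],[18.2,32.2,-5,5.65],[18.2,32.2,-5,5.65],[18.2,32.2,-5,5.65],[18.2,32,-5,5.65]]]' 100 35
cat > s.py <<'E'
import sys
from h import *
from rig import get_obs
o=get_obs();y=R.from_quat(o["tcp_rot"]).as_matrix()[:,1];p=o["position"]
print(o["t"],p.round(1),"head",np.degrees(np.arctan2(y[1],y[0])).round(1),"gap",round(o["finger_gap"],3),o["wrist_force"].round(1),"q1,q6",o["q"][[0,5]].round(2))
if len(sys.argv)>1: print("delta",(np.array([float(a) for a in sys.argv[1:4]])-p).round(1))
E
python3 s.py 385.7 -267.5 20
python3 - <<'E'
from h import *
from rig import eyes
import cv2
c=eyes.read_camera("wrist");f=c["frame"][:,:,::-1].copy()
for a in np.linspace(0,6.28,24):
    q=proj(c,[385.7+28*np.cos(a),-267.5+28*np.sin(a),52]);cv2.circle(f,tuple(int(round(t)) for t in q),1,(255,255,0),-1)
cv2.imwrite("pics/w1.png",f)
E
```

```text
t: 1.4
position: [386.4, -266.2, 171.3]
tcp_rot: [-0.466, 0.532, 0.466, 0.532]
wrist_force: [0.6, -0.4, 0.0]
finger_gap: 1.001
1.4 [ 386.4 -266.2  171.3] head 172.4 gap 1.001 [ 0.6 -0.4  0. ] q1,q6 [-0.18  0.05]
delta [  -0.7   -1.3 -151.3]
```

View pics/w1.png

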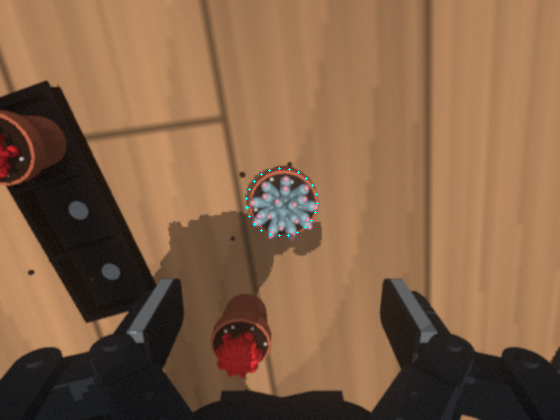

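The wrist view shows the blue rosette's rim at (283,203), right on my overlay, so the position holds. I'll descend and grip.

```bash
python3 s.py 385.7 -267.5 20; python3 -m inch '[[[0,0,-30,0],[0,0,-30,0],[0,0,-30,0],[0,0,-30,0],[0,0,-20,0],[0,0,-10,0],[0,0,-9,0],[0,0,0,0],[0,0,0,0]]]' 100 35; python3 s.py 385.7 -267.5 20
```

```text
1.45 [ 388.1 -263.4  170.7] head 172.8 gap 0.998 [ 1.4  3.5 -1.3] q1,q6 [-0.18  0.05]
delta [  -2.4   -4.1 -150.7]
t: 2.35
position: [386.4, -267.8, 12.9]
tcp_rot: [-0.465, 0.533, 0.464, 0.533]
wrist_force: [-1.0, -0.5, 0.6]
finger_gap: 1.003
2.35 [ 386.4 -267.8   12.9] head 172.2 gap 1.003 [-1.  -0.5  0.6] q1,q6 [-0.19  0.05]
delta [-0.7  0.3  7.1]
```

```bash
python3 -m inch '[[[0,0,7.7,0],[0,0,0,0]]]' 100 35;  python3 -m inch '[[[0,0,0,0],[0,0,0,0],[0,0,0,0],[0,0,0,0],[0,0,0,0],[0,0,0,0],[0,0,0,0],[0,0,0,0]]]' 30 35; python3 s.py
python3 - <<'E'
from h import *
from rig import eyes
import cv2
cv2.imwrite("pics/w2.png",eyes.read_camera("wrist")["frame"][:,:,::-1])
c=eyes.read_camera("scene")["frame"][:,:,::-1];cv2.imwrite("pics/s2.png",cv2.resize(c[130:280,80:240],None,fx=4,fy=4,interpolation=2))
E
```

```text
t: 2.55
position: [387.1, -268.0, 21.7]
tcp_rot: [-0.466, 0.532, 0.464, 0.533]
wrist_force: [-0.1, 0.3, 0.1]
finger_gap: 1.0
t: 3.35
position: [386.0, -267.7, 20.5]
tcp_rot: [-0.465, 0.533, 0.465, 0.533]
wrist_force: [-1.4, 1.4, 8.3]
finger_gap: 0.642
3.35 [ 386.  -267.7   20.5] head 172.2 gap 0.642 [-1.4  1.4  8.3] q1,q6 [-0.19  0.05]
```

View pics/s2.png

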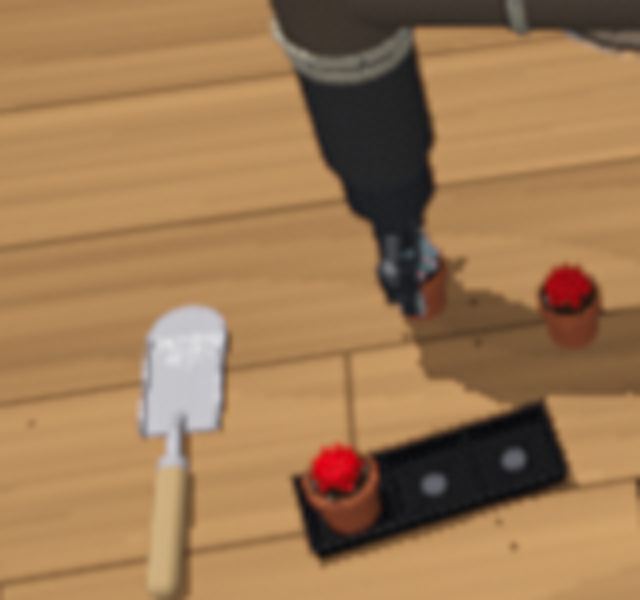

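View pics/w2.png

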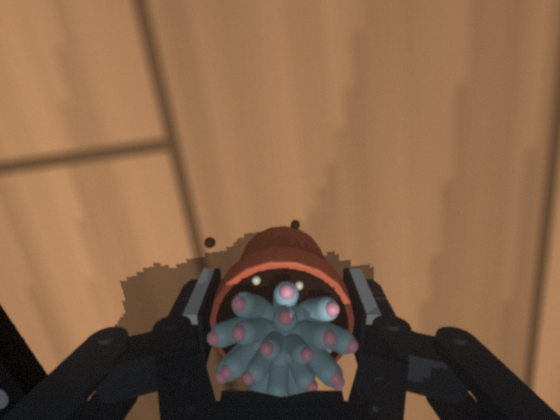

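It gripped at 0.642 × 85 ≈ 55 mm, on the rim band with the pot upright. I'll lift and carry it to the blue middle pocket (614.9, 264.1).

```bash
python3 -m inch '[[[0,0,15,0],[0,0,30,0],[0,0,35,0],[0,0,30,0],[5,12,0,0],[10,24,0,0],[14,32,0,0],[14,32,0,0],[14,32,0,0],[14,32,0,0],[14,32,0,0],[14,32,0,0]]]' 30 35; python3 -m inch '[[[14,32,0,0],[14,32,0,0],[14,32,0,0],[14,32,0,0],[14,32,0,0],[14,32,0,0],[14,32,0,0],[14,32,0,0],[10,24,0,0],[6,16,0,0],[2,7.8,0,0],[0,0,0,0]]]'; python3 -m inch '[[[0,0,0,0],[0,0,0,0]]]'; python3 s.py 614.9 264.1 130
python3 - <<'E'
from h import *
from rig import eyes
import cv2
cv2.imwrite("pics/w3.png",eyes.read_camera("wrist")["frame"][:,:,::-1])
c=eyes.read_camera("scene")["frame"][:,:,::-1];cv2.imwrite("pics/s3.png",cv2.resize(c[130:280,240:400],None,fx=4,fy=4,interpolation=2))
E
```

```text
t: 4.65
position: [484.6, -38.0, 129.1]
tcp_rot: [-0.464, 0.533, 0.465, 0.533]
wrist_force: [1.2, -0.8, -1.1]
finger_gap: 0.642
t: 5.85
position: [614.4, 264.5, 129.2]
tcp_rot: [-0.465, 0.533, 0.465, 0.532]
wrist_force: [-0.3, -1.6, -1.5]
finger_gap: 0.646
t: 6.05
position: [614.5, 263.1, 130.2]
tcp_rot: [-0.464, 0.533, 0.465, 0.533]
wrist_force: [-0.6, -1.0, -2.2]
finger_gap: 0.644
6.05 [614.5 263.1 130.2] head 172.1 gap 0.644 [-0.6 -1.  -2.2] q1,q6 [ 0.7  -0.83]
delta [ 0.4  1.  -0.2]
```

View pics/s3.png

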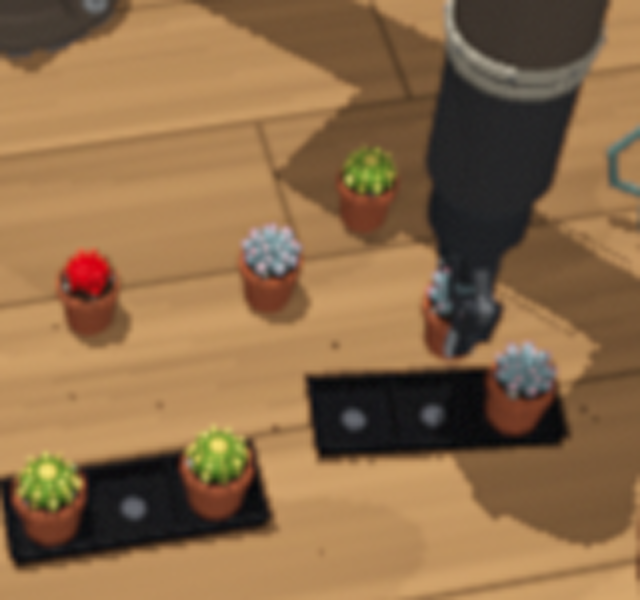

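View pics/w3.png

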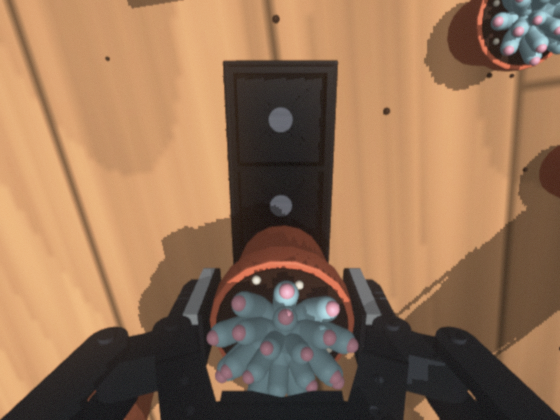

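Pot, jaws and tray line up in the wrist view: discs at (281,119) and (281,205), pot at x≈283. Now I'll lower it.

```bash
python3 -m inch '[[[0.4,0.3,-15,0],[0,0,-30,0],[0,0,-25,0],[0,0,-15,0],[0,0,-8,0],[0,0,-6,0],[0,0,-4,0],[0,0,0,0],[0,0,0,0]]]'; python3 -m inch '[[[0,0,-1.5,0],[0,0,-1.5,0],[0,0,-0.7,0],[0,0,0,0],[0,0,0,0]]]'; python3 s.py
```

```text
t: 7.05
position: [615.7, 264.8, 27.8]
tcp_rot: [-0.465, 0.532, 0.465, 0.533]
wrist_force: [-0.8, -0.1, -1.0]
finger_gap: 0.646
t: 7.55
position: [615.4, 264.5, 23.7]
tcp_rot: [-0.465, 0.533, 0.465, 0.533]
wrist_force: [-1.8, 0.5, 3.7]
finger_gap: 0.639
7.55 [615.4 264.5  23.7] head 172.2 gap 0.639 [-1.8  0.5  3.7] q1,q6 [ 0.7  -0.83]
```

Force went from -1 to +3.7 N, so the foot is on the floor. Release and rise.

```bash
python3 -m inch '[[[0,0,0,0],[0,0,0,0],[0,0,0,0],[0,0,0,0],[0,0,0,0]]]' 100; python3 -m inch '[[[0,0,15,0],[0,0,30,0],[0,0,35,0],[0,0,27,0],[0,0,0,0],[0,0,0,0]]]'; python3 s.py
python3 - <<'E'
from h import *
from rig import eyes
import cv2
cv2.imwrite("pics/w4.png",eyes.read_camera("wrist")["frame"][:,:,::-1])
c=eyes.read_camera("scene")["frame"][:,:,::-1];cv2.imwrite("pics/s4.png",cv2.resize(c[130:280,240:400],None,fx=4,fy=4,interpolation=2))
E
```

```text
t: 8.05
position: [615.3, 264.4, 23.2]
tcp_rot: [-0.465, 0.533, 0.465, 0.533]
wrist_force: [-0.5, -0.8, -0.1]
finger_gap: 1.002
t: 8.65
position: [615.7, 264.8, 132.2]
tcp_rot: [-0.465, 0.532, 0.465, 0.534]
wrist_force: [-0.1, -0.3, -0.7]
finger_gap: 1.001
8.65 [615.7 264.8 132.2] head 172.2 gap 1.001 [-0.1 -0.3 -0.7] q1,q6 [ 0.7  -0.83]
```

View pics/w4.png

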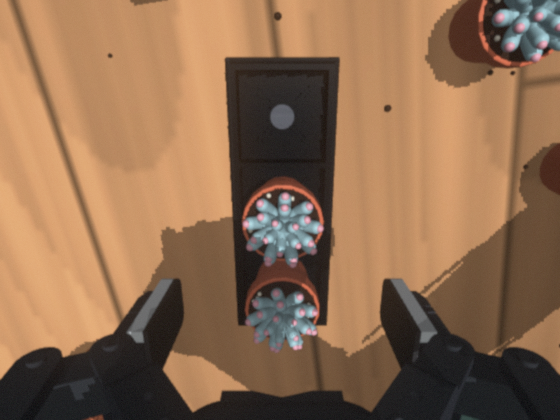

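View pics/s4.png

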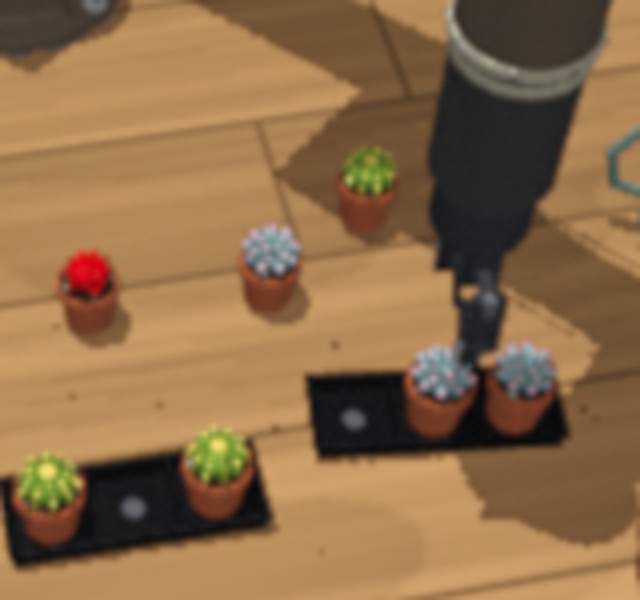

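blue #1 stands upright in the middle pocket (rim about (284,222), on the tray's axis). Next is blueL at (460.4,157.7).

```bash
python3 -m inch '[[[-10,-7,0,0],[-20,-14,0,0],[-25,-17,0,0],[-25,-17,0,0],[-25,-17,0,0],[-25,-17,0,0],[-17,-12,0,0],[-7.9,-5.7,0,0],[0,0,0,0],[0,0,0,0],[0,0,0,0]]]' 100; python3 s.py 460.4 157.7 20
python3 - <<'E'
from h import *
from rig import eyes
import cv2
c=eyes.read_camera("wrist");f=c["frame"][:,:,::-1].copy()
for a in np.linspace(0,6.28,24):
    q=proj(c,[460.4+28*np.cos(a),157.7+28*np.sin(a),52]);cv2.circle(f,tuple(int(round(t)) for t in q),1,(255,255,0),-1)
cv2.imwrite("pics/w5.png",f)
E
```

```text
t: 9.85
position: [461.2, 158.3, 130.2]
tcp_rot: [-0.465, 0.533, 0.465, 0.533]
wrist_force: [0.7, -0.1, -0.3]
finger_gap: 0.997
9.85 [461.2 158.3 130.2] head 172.2 gap 0.997 [ 0.7 -0.1 -0.3] q1,q6 [ 0.74 -0.87]
delta [  -0.8   -0.6 -110.2]
```

View pics/w5.png

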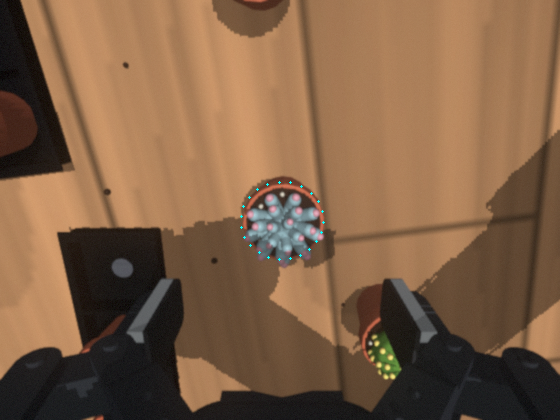

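The overlay again sits on the rim, at (283,221), within 1-2 mm. I'll descend, grip and lift.

```bash
python3 -m inch '[[[0,0,-20,0],[0,0,-30,0],[0,0,-30,0],[0,0,-20,0],[0,0,-10.3,0],[0,0,0,0],[0,0,0,0]]]' 100; python3 s.py;  python3 -m inch '[[[0,0,0,0],[0,0,0,0],[0,0,0,0],[0,0,0,0],[0,0,0,0],[0,0,0,0],[0,0,0,0]]]' 30 35;python3 s.py; python3 -m inch '[[[0,0,15,0],[0,0,30,0],[0,0,35,0],[0,0,30,0],[0,0,0,0],[0,0,0,0]]]'; python3 s.py 605.5 196.8 130
python3 - <<'E'
from rig import eyes
import cv2
cv2.imwrite("pics/w6.png",eyes.read_camera("wrist")["frame"][:,:,::-1])
E
```

```text
t: 10.6
position: [460.9, 158.1, 20.4]
tcp_rot: [-0.465, 0.533, 0.465, 0.533]
wrist_force: [-0.1, 0.3, 0.4]
finger_gap: 0.997
10.6 [460.9 158.1  20.4] head 172.2 gap 0.997 [-0.1  0.3  0.4] q1,q6 [ 0.74 -0.87]
t: 11.3
position: [460.9, 158.2, 21.2]
tcp_rot: [-0.465, 0.532, 0.465, 0.534]
wrist_force: [-1.9, 0.0, 5.4]
finger_gap: 0.644
11.3 [460.9 158.2  21.2] head 172.2 gap 0.644 [-1.9  0.   5.4] q1,q6 [ 0.74 -0.87]
t: 11.9
position: [460.5, 158.0, 130.9]
tcp_rot: [-0.464, 0.532, 0.465, 0.534]
wrist_force: [-0.6, 0.8, -1.9]
finger_gap: 0.644
11.9 [460.5 158.  130.9] head 172.2 gap 0.644 [-0.6  0.8 -1.9] q1,q6 [ 0.74 -0.87]
delta [145.   38.8  -0.9]
```

View pics/w6.png

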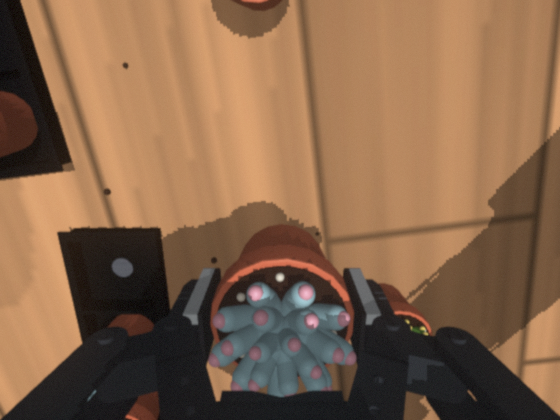

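```bash
python3 -m inch '[[[10,3,0,0],[20,5,0,0],[25,7,0,0],[25,7,0,0],[25,7,0,0],[20,5,0,0],[13,3.5,0,0],[7.1,1.6,0,0],[0,0,0,0],[0,0,0,0],[0,0,0,0]]]'; python3 s.py 605.5 196.8 130
python3 - <<'E'
from rig import eyes
import cv2
cv2.imwrite("pics/w7.png",eyes.read_camera("wrist")["frame"][:,:,::-1])
c=eyes.read_camera("scene")["frame"][:,:,::-1];cv2.imwrite("pics/s7.png",cv2.resize(c[130:280,240:400],None,fx=4,fy=4,interpolation=2))
E
```

```text
t: 13.05
position: [604.8, 196.6, 129.8]
tcp_rot: [-0.465, 0.533, 0.465, 0.533]
wrist_force: [-0.2, -0.6, -1.7]
finger_gap: 0.642
13.05 [604.8 196.6 129.8] head 172.2 gap 0.642 [-0.2 -0.6 -1.7] q1,q6 [ 0.62 -0.76]
delta [0.7 0.2 0.2]
```

View pics/s7.png

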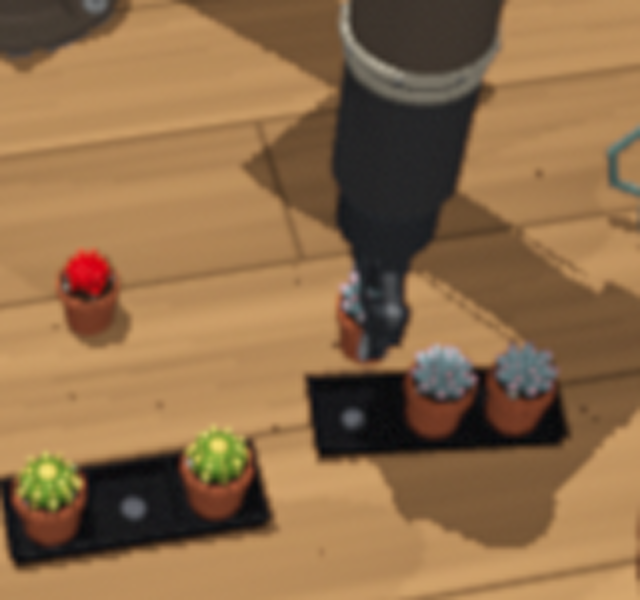

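View pics/w7.png

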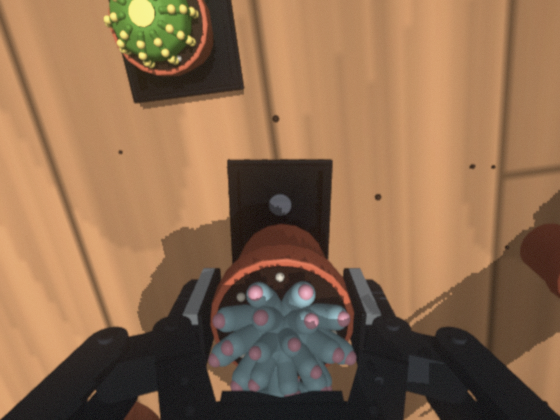

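The pot is centred over the tray axis (disc at (281,204), pot at (283,…)), as it was for the first pocket. Lowering and releasing.

```bash
python3 -m inch '[[[0,0,-15,0],[0,0,-30,0],[0,0,-25,0],[0,0,-15,0],[0,0,-8,0],[0,0,-6,0],[0,0,-4,0],[0,0,0,0],[0,0,0,0]]]'; python3 -m inch '[[[0,0,-1.5,0],[0,0,-1.5,0],[0,0,-0.7,0],[0,0,0,0],[0,0,0,0]]]'; python3 s.py
```

```text
t: 14.05
position: [605.9, 197.1, 27.7]
tcp_rot: [-0.465, 0.533, 0.465, 0.533]
wrist_force: [-0.2, -0.3, -1.1]
finger_gap: 0.641
t: 14.55
position: [605.8, 197.0, 24.3]
tcp_rot: [-0.465, 0.533, 0.465, 0.533]
wrist_force: [-2.4, -0.5, 5.6]
finger_gap: 0.644
14.55 [605.8 197.   24.3] head 172.2 gap 0.644 [-2.4 -0.5  5.6] q1,q6 [ 0.62 -0.76]
```

```bash
python3 -m inch '[[[0,0,0,0],[0,0,0,0],[0,0,0,0],[0,0,0,0],[0,0,0,0]]]' 100; python3 -m inch '[[[0,0,15,0],[0,0,30,0],[0,0,35,0],[0,0,27,0],[0,0,0,0],[0,0,0,0]]]'
python3 - <<'E'
from rig import eyes
import cv2
cv2.imwrite("pics/w8.png",eyes.read_camera("wrist")["frame"][:,:,::-1])
E
python3 -m inch '[[[-10,3,0,0],[-20,6,0,0],[-25,8,0,1],[-25,8,0,1],[-25,8,0,1],[-25,8,0,1],[-25,7,0,1],[-25,7,0,1],[-20,6,0,1.1],[-12,3.6,0,0],[-7.4,2,0,0],[0,0,0,0]]]';python3 -m inch '[[[0,0,0,0],[0,0,0,0]]]'; python3 s.py 386.1 263.4 20
python3 - <<'E'
from h import *
from rig import eyes
import cv2
c=eyes.read_camera("wrist");f=c["frame"][:,:,::-1].copy()
for a in np.linspace(0,6.28,24):
    q=proj(c,[386.1+28*np.cos(a),263.4+28*np.sin(a),52]);cv2.circle(f,tuple(int(round(t)) for t in q),1,(255,255,0),-1)
cv2.imwrite("pics/w9.png",f)
E
```

```text
t: 15.05
position: [605.5, 196.8, 23.2]
tcp_rot: [-0.465, 0.533, 0.465, 0.533]
wrist_force: [0.4, -0.2, 0.1]
finger_gap: 1.002
t: 15.65
position: [605.6, 197.1, 131.0]
tcp_rot: [-0.465, 0.532, 0.465, 0.534]
wrist_force: [-1.1, 0.3, -1.1]
finger_gap: 0.999
t: 16.9
position: [385.5, 263.5, 130.1]
tcp_rot: [-0.497, 0.503, 0.497, 0.503]
wrist_force: [0.6, -0.6, -0.0]
finger_gap: 1.002
t: 17.1
position: [386.6, 263.3, 130.2]
tcp_rot: [-0.497, 0.503, 0.497, 0.503]
wrist_force: [0.3, 0.2, -1.2]
finger_gap: 1.0
17.1 [386.6 263.3 130.2] head 179.2 gap 1.0 [ 0.3  0.2 -1.2] q1,q6 [ 1.02 -1.03]
delta [-5.000e-01  1.000e-01 -1.102e+02]
```

View pics/w8.png

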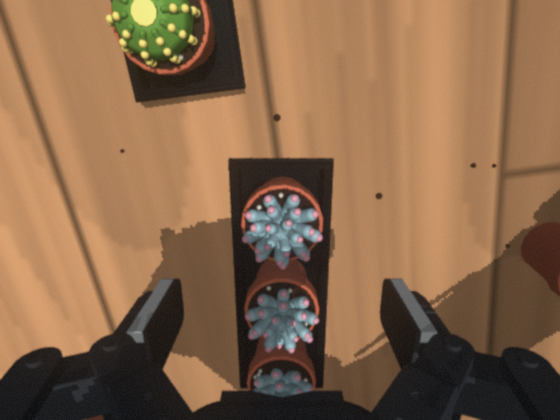

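View pics/w9.png

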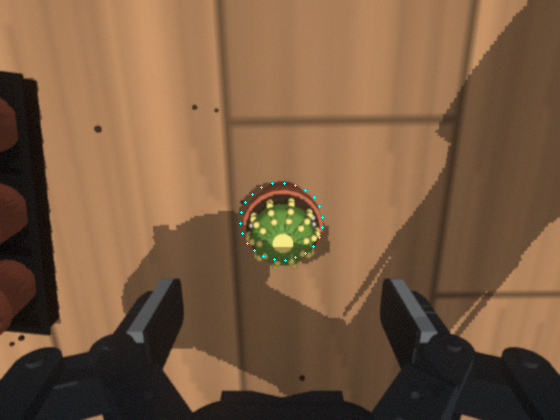

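The second rosette is seated well. The green rim looks a few pixels lower than my overlay, so I'll zoom in.

Run:
```python
import cv2
f=cv2.imread("pics/w9.png")[160:290,210:350];cv2.imwrite("pics/w9z.png",cv2.resize(f,None,fx=4,fy=4,interpolation=2))
```

```text
(no output)
```

View pics/w9z.png

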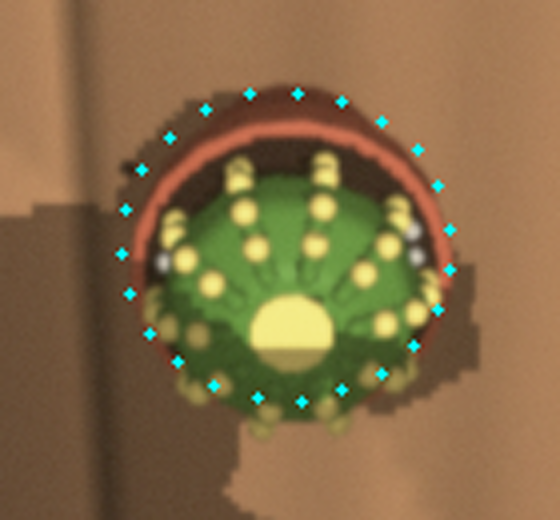

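The rim sits about 7 px (roughly 4-5 mm) toward +y and 1 mm toward -x. I'll correct by (-1,+4), then grip.

```bash
python3 -m inch '[[[-1,4,-20,0],[0,0,-30,0],[0,0,-30,0],[0,0,-20,0],[0,0,-10.3,0],[0,0,0,0],[0,0,0,0]]]' 100; python3 s.py;  python3 -m inch '[[[0,0,0,0],[0,0,0,0],[0,0,0,0],[0,0,0,0],[0,0,0,0],[0,0,0,0],[0,0,0,0]]]' 30 35;python3 s.py; python3 -m inch '[[[0,0,15,0],[0,0,30,0],[0,0,35,0],[0,0,30,0],[0,0,0,0],[0,0,0,0]]]'; python3 s.py 655.4 -2.6 130
python3 - <<'E'
from rig import eyes
import cv2
cv2.imwrite("pics/w10.png",eyes.read_camera("wrist")["frame"][:,:,::-1])
E
```

```text
t: 17.85
position: [385.6, 267.7, 20.5]
tcp_rot: [-0.497, 0.503, 0.497, 0.503]
wrist_force: [0.5, 0.3, -0.0]
finger_gap: 1.001
17.85 [385.6 267.7  20.5] head 179.3 gap 1.001 [ 0.5  0.3 -0. ] q1,q6 [ 1.03 -1.04]
t: 18.55
position: [385.6, 268.1, 21.2]
tcp_rot: [-0.497, 0.502, 0.497, 0.504]
wrist_force: [0.3, -0.8, 6.5]
finger_gap: 0.644
18.55 [385.6 268.1  21.2] head 179.3 gap 0.644 [ 0.3 -0.8  6.5] q1,q6 [ 1.03 -1.04]
t: 19.15
position: [385.1, 267.7, 130.8]
tcp_rot: [-0.496, 0.502, 0.497, 0.504]
wrist_force: [-0.4, -0.8, -1.7]
finger_gap: 0.644
19.15 [385.1 267.7 130.8] head 179.3 gap 0.644 [-0.4 -0.8 -1.7] q1,q6 [ 1.03 -1.04]
delta [ 270.3 -270.3   -0.8]
```

View pics/w10.png

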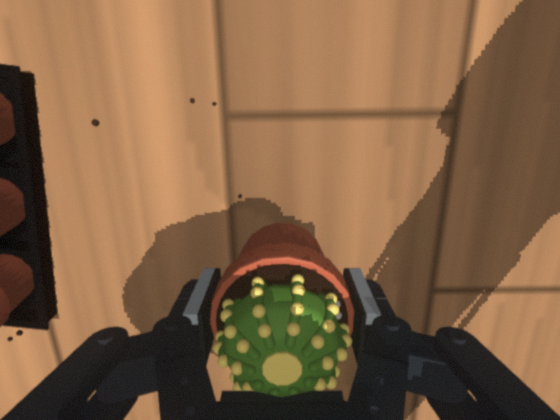

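```bash
python3 -m inch '[[[12,-12,0,0],[22,-22,0,0],[28,-28,0,0],[28,-28,0,0],[28,-28,0,0],[28,-28,0,0],[28,-28,0,0],[28,-28,0,0],[28,-28,0,0],[22,-22,0,0],[12,-12,0,0],[6.3,-6,0,0]]]';python3 -m inch '[[[0,0,0,0],[0,0,0,0],[0,0,0,0]]]'; python3 s.py 655.4 -2.6 130
python3 - <<'E'
from rig import eyes
import cv2
cv2.imwrite("pics/w11.png",eyes.read_camera("wrist")["frame"][:,:,::-1])
c=eyes.read_camera("scene")["frame"][:,:,::-1];cv2.imwrite("pics/s11.png",cv2.resize(c[130:280,200:360],None,fx=4,fy=4,interpolation=2))
E
```

```text
t: 20.4
position: [655.3, -3.8, 128.0]
tcp_rot: [-0.496, 0.504, 0.497, 0.503]
wrist_force: [-0.8, 0.2, -1.3]
finger_gap: 0.647
t: 20.7
position: [654.7, -1.5, 130.1]
tcp_rot: [-0.497, 0.503, 0.497, 0.503]
wrist_force: [-0.2, -1.0, -0.8]
finger_gap: 0.641
20.7 [654.7  -1.5 130.1] head 179.3 gap 0.641 [-0.2 -1.  -0.8] q1,q6 [ 0.29 -0.31]
delta [ 0.7 -1.1 -0.1]
```

View pics/w11.png

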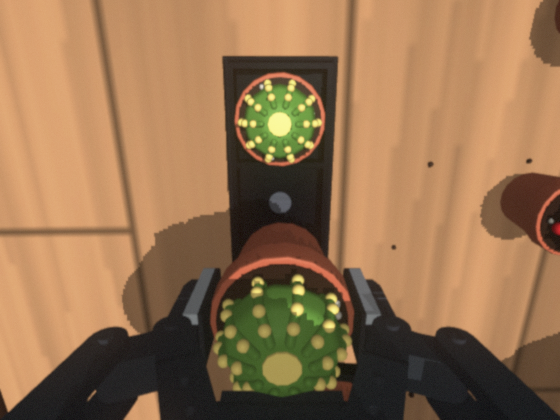

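View pics/s11.png

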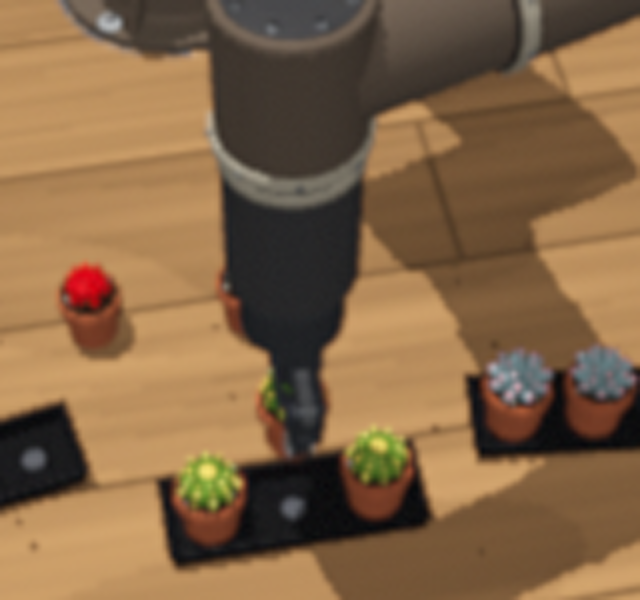

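The pocket's own disc shows at (280,202), the same spot as on the two good placements (281,204-205). Lowering.

```bash
python3 -m inch '[[[0,-0.5,-15,0],[0,0,-30,0],[0,0,-25,0],[0,0,-15,0],[0,0,-8,0],[0,0,-6,0],[0,0,-4,0],[0,0,0,0],[0,0,0,0]]]'; python3 -m inch '[[[0,0,-1.5,0],[0,0,-1.5,0],[0,0,-0.7,0],[0,0,0,0],[0,0,0,0]]]'; python3 s.py
```

```text
t: 21.7
position: [655.9, -3.0, 27.7]
tcp_rot: [-0.497, 0.503, 0.497, 0.503]
wrist_force: [0.9, 0.7, -1.4]
finger_gap: 0.646
t: 22.2
position: [655.7, -3.1, 24.3]
tcp_rot: [-0.497, 0.503, 0.497, 0.503]
wrist_force: [-1.0, 0.1, 5.3]
finger_gap: 0.639
22.2 [655.7  -3.1  24.3] head 179.3 gap 0.639 [-1.   0.1  5.3] q1,q6 [ 0.29 -0.31]
```

```bash
python3 -m inch '[[[0,0,0,0],[0,0,0,0],[0,0,0,0],[0,0,0,0],[0,0,0,0]]]' 100; python3 -m inch '[[[0,0,15,0],[0,0,30,0],[0,0,35,0],[0,0,27,0],[0,0,0,0],[0,0,0,0]]]'
python3 - <<'E'
from rig import eyes
import cv2
cv2.imwrite("pics/w12.png",eyes.read_camera("wrist")["frame"][:,:,::-1])
E
python3 -m inch '[[[-12,0,0,0],[-22,0,0,1.5],[-28,0,0,1.5],[-28,0,0,1.5],[-28,0,0,1.5],[-28,0,0,1.5],[-28,0,0,1.5],[-18,0,0,1.5],[-10,0,0,0],[0,0,0,0],[0,0,0,0],[0,0,0,0]]]'; python3 s.py 453.4 -3 20
python3 - <<'E'
from h import *
from rig import eyes
import cv2
c=eyes.read_camera("wrist");f=c["frame"][:,:,::-1].copy()
for a in np.linspace(0,6.28,24):
    q=proj(c,[453.4+28*np.cos(a),-3+28*np.sin(a),52]);cv2.circle(f,tuple(int(round(t)) for t in q),1,(255,255,0),-1)
cv2.imwrite("pics/w13.png",f); cv2.imwrite("pics/w13z.png",cv2.resize(f[160:290,210:350],None,fx=4,fy=4,interpolation=2))
E
```

```text
t: 22.7
position: [655.4, -3.1, 23.2]
tcp_rot: [-0.497, 0.503, 0.497, 0.503]
wrist_force: [1.0, -0.3, 0.5]
finger_gap: 0.999
t: 23.3
position: [655.9, -2.9, 132.2]
tcp_rot: [-0.497, 0.502, 0.496, 0.504]
wrist_force: [-1.1, 0.1, -0.5]
finger_gap: 1.004
t: 24.55
position: [454.2, -2.9, 130.2]
tcp_rot: [0.541, -0.456, -0.541, -0.456]
wrist_force: [0.7, 0.3, -0.5]
finger_gap: 1.0
24.55 [454.2  -2.9 130.2] head -170.2 gap 1.0 [ 0.7  0.3 -0.5] q1,q6 [ 0.43 -0.26]
delta [-8.000e-01 -1.000e-01 -1.102e+02]
```

View pics/w12.png

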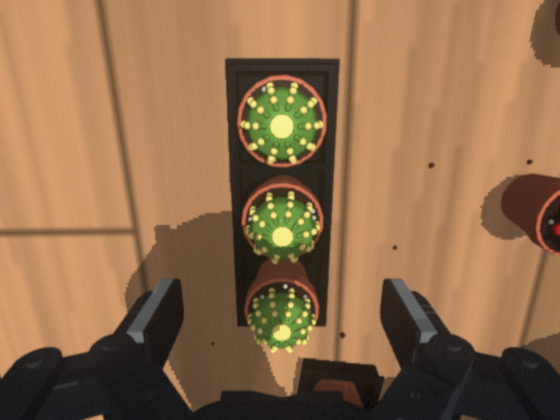

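View pics/w13z.png

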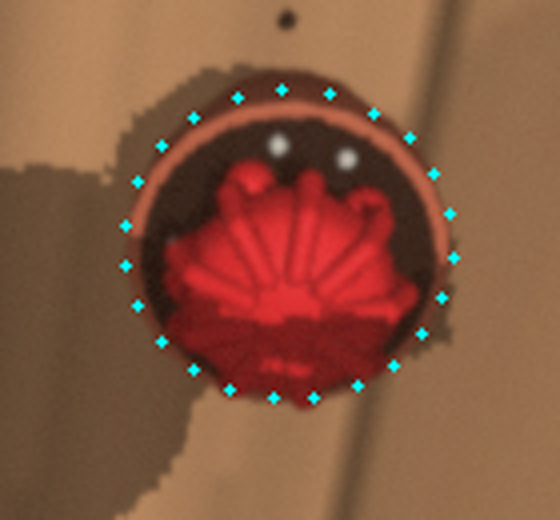

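Green sits centred between its neighbours. The red rim is about 2 mm toward +y of the overlay, so I'll correct by 1.5 mm and grip.

```bash
python3 -m inch '[[[0,1.5,-20,0],[0,0,-30,0],[0,0,-30,0],[0,0,-20,0],[0,0,-10.3,0],[0,0,0,0],[0,0,0,0]]]' 100; python3 s.py;  python3 -m inch '[[[0,0,0,0],[0,0,0,0],[0,0,0,0],[0,0,0,0],[0,0,0,0],[0,0,0,0],[0,0,0,0]]]' 30 35;python3 s.py; python3 -m inch '[[[0,0,15,0],[0,0,30,0],[0,0,35,0],[0,0,30,0],[0,0,0,0],[0,0,0,0]]]'; python3 s.py 568.3 -205.6 130
python3 - <<'E'
from rig import eyes
import cv2
cv2.imwrite("pics/w14.png",eyes.read_camera("wrist")["frame"][:,:,::-1])
E
```

```text
t: 25.3
position: [454.0, -1.5, 20.4]
tcp_rot: [0.541, -0.456, -0.541, -0.456]
wrist_force: [-0.5, 0.7, -0.4]
finger_gap: 1.0
25.3 [454.   -1.5  20.4] head -170.2 gap 1.0 [-0.5  0.7 -0.4] q1,q6 [ 0.43 -0.26]
t: 26.0
position: [454.0, -1.3, 21.1]
tcp_rot: [0.541, -0.455, -0.54, -0.456]
wrist_force: [-2.2, -0.2, 5.6]
finger_gap: 0.642
26.0 [454.   -1.3  21.1] head -170.2 gap 0.642 [-2.2 -0.2  5.6] q1,q6 [ 0.43 -0.26]
t: 26.6
position: [453.6, -1.3, 130.9]
tcp_rot: [0.541, -0.455, -0.54, -0.457]
wrist_force: [-0.2, -0.4, -1.4]
finger_gap: 0.644
26.6 [453.6  -1.3 130.9] head -170.2 gap 0.644 [-0.2 -0.4 -1.4] q1,q6 [ 0.43 -0.26]
delta [ 114.7 -204.3   -0.9]
```

View pics/w14.png

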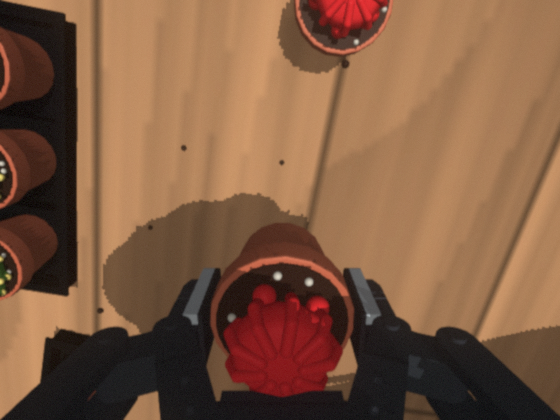

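```bash
python3 -m inch '[[[6,-10,0,0],[12,-20,0,0],[14,-26,0,0],[14,-26,0,0],[14,-26,0,0],[14,-26,0,0],[14,-26,0,0],[14,-24,0,0],[8,-13,0,0],[4.9,-7,0,0],[0,0,0,0],[0,0,0,0]]]';python3 -m inch '[[[0,0,0,0],[0,0,0,0]]]'; python3 s.py 568.3 -205.6 130
python3 - <<'E'
from rig import eyes
import cv2
cv2.imwrite("pics/w15.png",eyes.read_camera("wrist")["frame"][:,:,::-1])
E
```

```text
t: 27.85
position: [567.7, -205.1, 129.5]
tcp_rot: [-0.54, 0.456, 0.541, 0.455]
wrist_force: [-0.4, 0.5, -0.6]
finger_gap: 0.644
t: 28.05
position: [568.1, -204.8, 130.4]
tcp_rot: [0.541, -0.455, -0.541, -0.455]
wrist_force: [-0.5, -0.3, -1.2]
finger_gap: 0.643
28.05 [ 568.1 -204.8  130.4] head -170.2 gap 0.643 [-0.5 -0.3 -1.2] q1,q6 [-0.02  0.19]
delta [ 0.2 -0.8 -0.4]
```

View pics/w15.png

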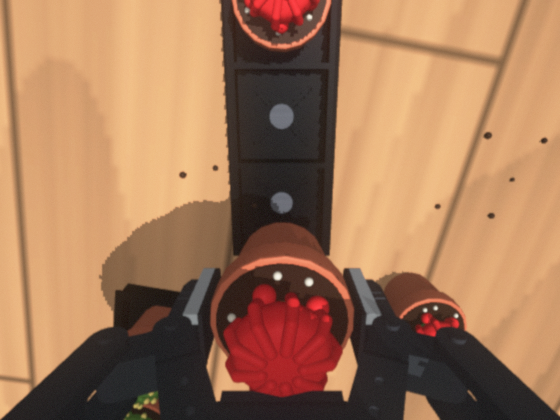

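The disc is at (281,203), again the same spot as before. Lowering.

```bash
python3 -m inch '[[[0,-0.5,-15,0],[0,0,-30,0],[0,0,-25,0],[0,0,-15,0],[0,0,-8,0],[0,0,-6,0],[0,0,-4,0],[0,0,0,0],[0,0,0,0]]]'; python3 -m inch '[[[0,0,-1.5,0],[0,0,-1.5,0],[0,0,-0.7,0],[0,0,0,0],[0,0,0,0]]]'; python3 s.py
```

```text
t: 29.0
position: [568.8, -206.1, 27.7]
tcp_rot: [0.541, -0.455, -0.54, -0.456]
wrist_force: [0.9, 0.4, -1.2]
finger_gap: 0.644
t: 29.5
position: [568.6, -206.2, 24.2]
tcp_rot: [0.541, -0.455, -0.541, -0.456]
wrist_force: [-1.9, 0.6, 5.9]
finger_gap: 0.647
29.5 [ 568.6 -206.2   24.2] head -170.2 gap 0.647 [-1.9  0.6  5.9] q1,q6 [-0.02  0.2 ]
```

```bash
python3 -m inch '[[[0,0,0,0],[0,0,0,0],[0,0,0,0],[0,0,0,0],[0,0,0,0]]]' 100; python3 -m inch '[[[0,0,15,0],[0,0,30,0],[0,0,35,0],[0,0,27,0],[0,0,0,0],[0,0,0,0]]]'
python3 - <<'E'
from rig import eyes
import cv2
cv2.imwrite("pics/w16.png",eyes.read_camera("wrist")["frame"][:,:,::-1])
E
python3 -m inch '[[[-10,5,0,0],[-20,11,0,0],[-27,14,0,0],[-27,14,0,0],[-27,14,0,0],[-11,6,0,0],[-5.1,3.1,0,0],[0,0,0,0],[0,0,0,0],[0,0,0,0]]]'; python3 s.py 441.2 -139 20
python3 - <<'E'
from h import *
from rig import eyes
import cv2
c=eyes.read_camera("wrist");f=c["frame"][:,:,::-1].copy()
for a in np.linspace(0,6.28,24):
    q=proj(c,[441.2+28*np.cos(a),-139+28*np.sin(a),52]);cv2.circle(f,tuple(int(round(t)) for t in q),1,(255,255,0),-1)
cv2.imwrite("pics/w17z.png",cv2.resize(f[160:290,210:350],None,fx=4,fy=4,interpolation=2))
E
```

```text
t: 30.0
position: [568.3, -206.1, 23.2]
tcp_rot: [-0.541, 0.456, 0.541, 0.456]
wrist_force: [-0.1, 0.2, 0.8]
finger_gap: 1.001
t: 30.6
position: [568.5, -206.0, 130.9]
tcp_rot: [0.541, -0.455, -0.54, -0.456]
wrist_force: [-0.2, 0.1, -0.6]
finger_gap: 0.999
t: 31.65
position: [441.9, -139.2, 130.1]
tcp_rot: [-0.541, 0.456, 0.541, 0.456]
wrist_force: [0.9, -0.4, 0.2]
finger_gap: 1.002
31.65 [ 441.9 -139.2  130.1] head -170.2 gap 1.002 [ 0.9 -0.4  0.2] q1,q6 [0.12 0.05]
delta [  -0.7    0.2 -110.1]
```

View pics/w16.png

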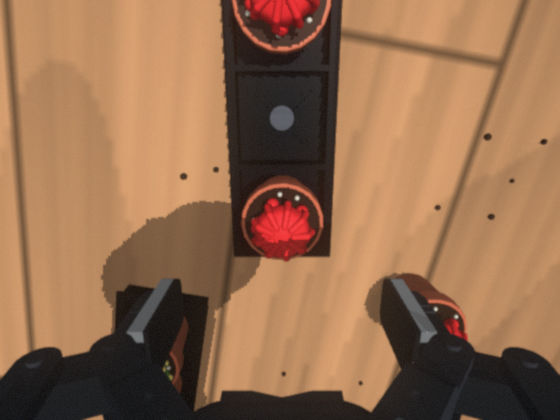

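View pics/w17z.png

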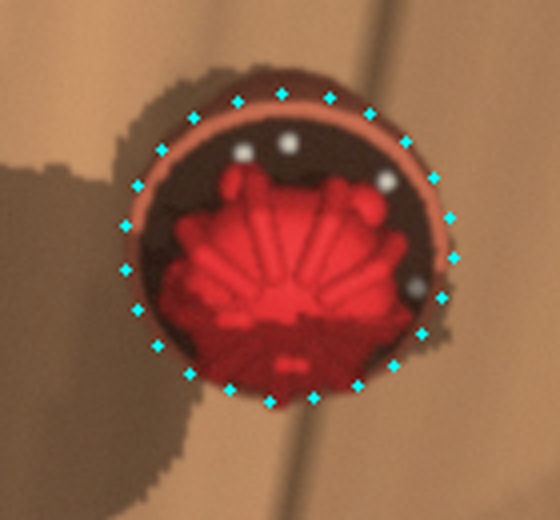

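The first red is well seated. The last red's rim is about 1 mm from the overlay, so I'll grip and carry it to r0.

```bash
python3 -m inch '[[[0,1,-20,0],[0,0,-30,0],[0,0,-30,0],[0,0,-20,0],[0,0,-10.3,0],[0,0,0,0],[0,0,0,0]]]' 100; python3 s.py;  python3 -m inch '[[[0,0,0,0],[0,0,0,0],[0,0,0,0],[0,0,0,0],[0,0,0,0],[0,0,0,0],[0,0,0,0]]]' 30 35;python3 s.py; python3 -m inch '[[[0,0,15,0],[0,0,30,0],[0,0,35,0],[0,0,30,0],[0,0,0,0],[0,0,0,0]]]'; python3 s.py 580.1 -272.8 130
python3 -m inch '[[[10,-10,0,0],[18,-18,0,0],[22,-21,0,0],[22,-21,0,0],[22,-21,0,0],[20,-20,0,0],[15,-14,0,0],[9.9,-9.8,0,0],[0,0,0,0],[0,0,0,0],[0,0,0,0],[0,0,0,0]]]'; python3 s.py 580.1 -272.8 130;python3 - <<'E'
from rig import eyes
import cv2
cv2.imwrite("pics/w18.png",eyes.read_camera("wrist")["frame"][:,:,::-1])
E
```

```text
t: 32.4
position: [441.8, -138.1, 20.4]
tcp_rot: [0.541, -0.456, -0.541, -0.456]
wrist_force: [0.6, 0.5, -0.9]
finger_gap: 1.0
32.4 [ 441.8 -138.1   20.4] head -170.2 gap 1.0 [ 0.6  0.5 -0.9] q1,q6 [0.12 0.05]
t: 33.1
position: [441.9, -137.9, 21.2]
tcp_rot: [0.541, -0.455, -0.54, -0.456]
wrist_force: [-0.6, 0.5, 7.0]
finger_gap: 0.64
33.1 [ 441.9 -137.9   21.2] head -170.2 gap 0.64 [-0.6  0.5  7. ] q1,q6 [0.12 0.05]
t: 33.7
position: [441.4, -137.8, 130.8]
tcp_rot: [0.541, -0.455, -0.54, -0.456]
wrist_force: [-0.3, -0.5, -1.1]
finger_gap: 0.643
33.7 [ 441.4 -137.8  130.8] head -170.2 gap 0.643 [-0.3 -0.5 -1.1] q1,q6 [0.12 0.05]
delta [ 138.7 -135.    -0.8]
t: 34.9
position: [579.7, -272.4, 129.9]
tcp_rot: [-0.541, 0.456, 0.541, 0.455]
wrist_force: [-0.1, 0.2, -1.4]
finger_gap: 0.646
34.9 [ 579.7 -272.4  129.9] head -170.2 gap 0.646 [-0.1  0.2 -1.4] q1,q6 [-0.14  0.31]
delta [ 0.4 -0.4  0.1]
```

View pics/w18.png

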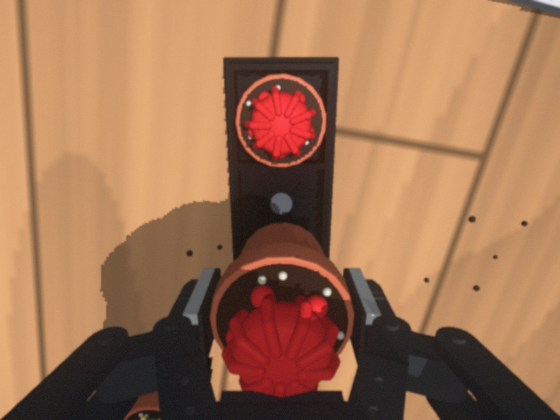

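The disc is at (281,203), so it's aligned again. Lower, release and rise.

```bash
python3 -m inch '[[[0,0,-15,0],[0,0,-30,0],[0,0,-25,0],[0,0,-15,0],[0,0,-8,0],[0,0,-6,0],[0,0,-4,0],[0,0,0,0],[0,0,0,0]]]'; python3 -m inch '[[[0,0,-1.5,0],[0,0,-1.5,0],[0,0,-0.7,0],[0,0,0,0],[0,0,0,0]]]'; python3 s.py
```

```text
t: 35.85
position: [580.6, -272.9, 27.7]
tcp_rot: [0.541, -0.455, -0.54, -0.456]
wrist_force: [-0.2, 0.1, -1.9]
finger_gap: 0.64
t: 36.35
position: [580.4, -272.9, 24.3]
tcp_rot: [0.541, -0.455, -0.54, -0.456]
wrist_force: [-2.2, 1.9, 4.6]
finger_gap: 0.642
36.35 [ 580.4 -272.9   24.3] head -170.2 gap 0.642 [-2.2  1.9  4.6] q1,q6 [-0.14  0.31]
```

```bash
python3 -m inch '[[[0,0,0,0],[0,0,0,0],[0,0,0,0],[0,0,0,0],[0,0,0,0]]]' 100; python3 -m inch '[[[0,0,15,0],[0,0,30,0],[0,0,35,0],[0,0,27,0],[0,0,0,0],[0,0,0,0]]]'
python3 - <<'E'
from rig import eyes
import cv2
cv2.imwrite("pics/w19.png",eyes.read_camera("wrist")["frame"][:,:,::-1])
E
python3 -m inch '[[[-15,8,10,0],[-30,10,10,0],[-30,10,10,0],[-30,10,10,0],[-30,10,10,0],[-20,10,0,0],[0,0,0,0],[0,0,0,0],[0,0,0,0]]]'
python3 - <<'E'
from rig import eyes
import cv2
c=eyes.read_camera("top")["frame"][:,:,::-1]
cv2.imwrite("pics/t19.png",cv2.resize(c[130:275,145:445],None,fx=2.6,fy=2.6,interpolation=2))
cv2.imwrite("pics/t19f.png",c)
c=eyes.read_camera("scene")["frame"][:,:,::-1];cv2.imwrite("pics/s19.png",cv2.resize(c[150:300,90:400],None,fx=2.5,fy=2.5,interpolation=2))
E
```

```text
t: 36.85
position: [580.1, -272.8, 23.2]
tcp_rot: [-0.541, 0.456, 0.541, 0.456]
wrist_force: [0.1, 0.1, -0.7]
finger_gap: 1.001
t: 37.45
position: [580.6, -272.8, 132.1]
tcp_rot: [0.542, -0.455, -0.54, -0.456]
wrist_force: [-0.4, -0.5, -1.1]
finger_gap: 1.001
t: 38.4
position: [425.5, -214.9, 179.9]
tcp_rot: [-0.541, 0.456, 0.541, 0.455]
wrist_force: [-0.2, 0.1, -0.5]
finger_gap: 1.0
```

View pics/w19.png

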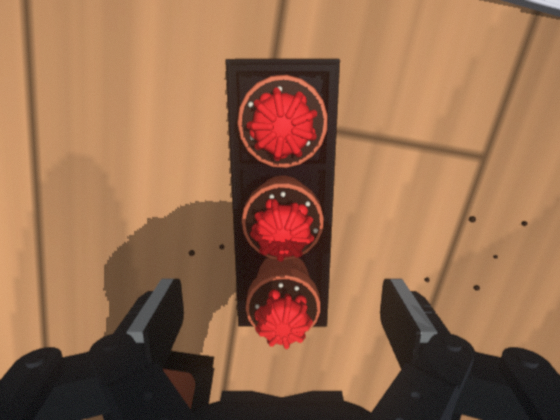

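View pics/t19.png

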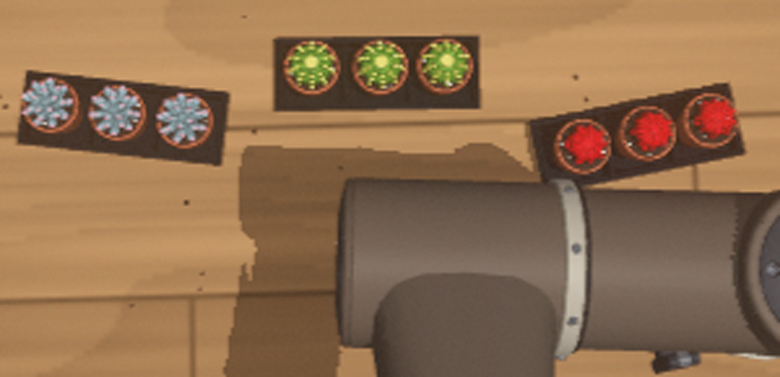

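View pics/s19.png

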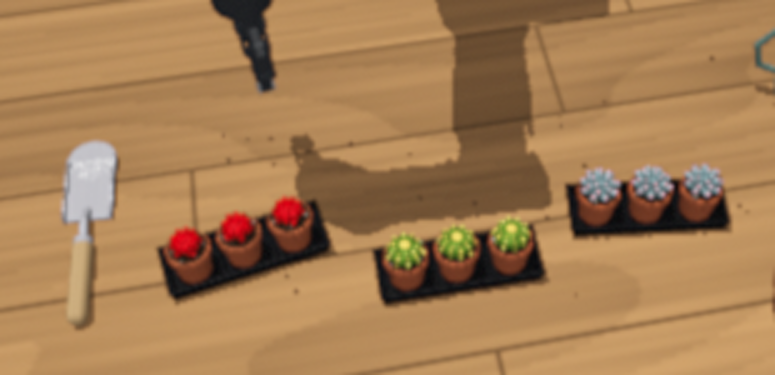

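All nine plants stand upright and evenly spaced: blue rims at x≈50/117/185, green at 311/380/445 and red at 581/648/710 in the top crop. The arm is clear and the trowel and can haven't moved, so I'm handing in.

```bash
python3 -c "
from rig import ticket
print(ticket.job_done())"
```

```text
the job is handed in; nothing more can be done
None
```

All five plants were moved into the empty pockets of their own kinds' trays, and I handed the job in at about 38 s of the 115 s. I gripped each by the rim band at 35 N with the jaws across the tray. Each was lowered until a small rise in wrist force (to 4–6 N) showed its foot on the pocket floor, then released.

- **Final pictures:** the top, scene and wrist views show all three trays full, plants upright and evenly spaced on their tray axes, and the arm clear. The trowel and the part of the can in view looked undisturbed; I did not measure their positions.
- **Placement:** I judged centring from the pictures and the tool position, not by measuring each plant again after release.
- **Disagreement:** the wrist camera put the loose green cactus about 4–5 mm from my top-view estimate and one red about 2 mm off. I corrected both before gripping; the other three agreed within about 2 mm.

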